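Swing the slide tray home in its dock and close the retaining bar

TASK

The white slide tray lies askew on the loading dock. First swing it home: push near its yellow square end so that it pivots about its round end, which stays in the corner of the dock and is never lifted, until its whole long side lies flush along the aluminium fence. Only then swing the orange retaining bar fully shut in front of the tray, and leave all the other things on the bench where they are.

Things in the scene. Friction and masses are not known exactly. Their poses are not given: they have to be found in the camera images.
- dock: Fixed dark steel plate 260 (x) x 310 (y) x 6 mm. Origin: centre of its underside, on the bench; z up. Aluminium fence along y, y = -65 to 150 mm, inner face (looks to -x) at x = 110 mm. End stop along x, x = 25 to 110 mm, inner face (looks to -y) at y = 135 mm. Both rise 28 mm above the plate; the tray's round end sits in their corner.
- corner (a point): The point on the plate's top face where the centre of the tray's round end lies when the tray is home: 44 mm from the fence and 44 mm from the stop; dock frame (66, 91, 6) mm.
- tray: Loose white slide tray, about 0.3 kg, 200 x 88 x 22 mm high. One end is a half round of radius 44 mm, the other square and yellow. Origin: underside, centre of the half round; x along its middle to the square end (at x = 156 mm); long sides at y = +44 and -44 mm; z up. Home: its x points along the dock's -y, side y = +44 along the fence. Starts 0.45 to 0.8 rad off, swung to the dock's -x side.
- square_end (a point): Middle of the tray's square yellow end face, 11 mm above the tray's underside.
- bar (a joint): Angle of the orange retaining bar about its upright hinge, rad. 0 = shut against its stop: the bar points along the dock's +y, 5 mm clear of a tray that is home. Grows as it opens, counter-clockwise from above; at 1.57 it points along the dock's -x; limit 1.8. Starts at 1.2 to 1.5, needs about 1 N at the tip, stays where left.
- bar_hinge (a point): On the bar's hinge axis, at half the bar's height; dock frame (11, -100, 21) mm. The bar is 12 mm thick, 140 mm long from here, and spans 12 to 30 mm above the bench; the steel hinge post is 22 mm in diameter, its top 36 mm above the bench.
- bar_tip (a point): End of the bar, 140 mm from the hinge axis, at half its height.
- petri: Bystander: closed petri dish with a red top, 60 mm in diameter, 13 mm high, standing on the dock's plate on the robot's side. Origin: centre of its underside.
- beaker: Bystander: empty glass beaker, 68 mm in diameter, 90 mm high, on the bench to the left of the dock. Origin: centre of its underside.
- reagent: Bystander: amber bottle with a blue cap, 64 mm in diameter, 150 mm high, on the bench to the right of the dock. Origin: centre of its underside.
- jar: Bystander: orange jar, 64 mm in diameter, 80 mm high. Origin: centre of its underside.
- goggles: Bystander: yellow goggles lying lenses up, 134 x 62 x 45 mm. Origin: centre of the underside.

How it is judged:
On the way, in this order (a step that is already met when the one before it is completed fails the run):
1. the tray lies flush along the fence with its round end in the corner, the bar still open (over 0.6 rad) (angle between the x axis of tray and the y axis of dock, either way round below 0.05 rad and x of tray in the frame of dock above 0.058 m and y of tray in the frame of dock above 0.071 m and value of joint bar above 0.6 rad), for 0.2 s.
2. the bar is shut (under 0.06 rad) (value of joint bar below 0.06 rad), for 0.2 s.
At the end, for the whole second after the job is handed in: the tray lies flat on the plate, parallel to the fence within 0.05 rad, its round end within 8 mm of the fence and 20 mm of the stop; the bar is shut within 0.06 rad; everything is at rest (angle between the x axis of tray and the y axis of dock, either way round below 0.05 rad and x of tray in the frame of dock above 0.058 m and y of tray in the frame of dock above 0.071 m and value of joint bar below 0.06 rad and z of tray in the frame of dock below 0.01 m and angle between tray's own z axis and vertical below 0.05 rad and linear speed of tray below 0.01 m/s); the robot touches nothing.
It fails at once if the tray's round end leaves the corner (more than 35 mm from its home point) or is lifted more than 14 mm (horizontal distance between tray and corner above 0.035 m or z of tray in the frame of dock above 0.02 m).
It fails at once if a bystander is moved more than 25 mm (distance of any of petri, beaker, reagent, jar, goggles from where it was at the start of the episode above 0.025 m).
It also fails if it takes over 61 s, if anything falls off the work surface, if the arm or the gripper's body presses on something with over 40 N, if the wrist force passes 120 N, or if a joint passes its speed limit or range.

ROBOT

A 6-joint arm with a two-finger parallel gripper is mounted at the origin on the work surface. World frame = base frame: x ahead of the robot, y to its left, z up, the work surface at z = 0. Lengths are in m, angles in rad, forces in N, time in s.
With the tool pointing down it reaches from about 0.325 to 0.775 m from the base axis. Payload 9.3 kg.
Tool frame: the origin (TCP) lies at the very end of the fingers, on their centre line; the grasp point (between the pads) lies 19 mm behind it (grasp_offset is the z of the grasp point in the tool frame, in m); z points along the fingers, x is the direction in which the jaws open and shut, and the axes are right-handed (so a half turn about z gives the same grasp; the last joint's range is limited). The gripper opens to 85 mm and grips with 20 to 120 N. Pads are 22 mm wide; open, the fingers measure 114 mm over their backs; the gripper's body (76 mm by 85 mm) begins 54 mm behind the grasp point. The pads swing forward as they close: fully open they stand 13 mm farther back than shut.
Start: joints at [0.995, 0.259, 0.021, 1.334, 0, 1.418], TCP at [0.226, 0.502, 0.231] pointing down, gripper open.
Joint ranges: [-3.04, 3.04], [-0.91, 1.82], [-1.04, 1.36], [-1.92, 1.95], [-1.52, 1.45], [-3.14, 3.14]. Speed limits (rad/s): [2.22, 2.22, 2.79, 3.14, 3.14, 3.14].

INTERFACE

Orientations are given as a unit quaternion [x, y, z, w].
In Python, from bench import * gives the robot as it stands. The module is installed in compiled form; this text tells all that it offers. Calls block until the motion is done:
- goto(position, orientation): joint-space move of the TCP to a pose.
- move_straight(position, attitude=None, vel=0.15, force_limit=None): straight line of the TCP; attitude=None keeps the orientation; vel is the mean speed in m/s. With force_limit (N) it stops when the force on the tool has changed by that much, and returns True; else False.
- move_joints(angles): joint-space move.
- command_gripper(opening, strength=None): opening from 0.0 (shut) to 1.0 (fully open); strength is the grip in N (None keeps the last); returns when the fingers have stopped.
- hold(seconds).
- solve_ik(position, orientation): joint angles nearest the present ones, or None.
- observe(): the state.
- capture(name): name is "scene" or "top"; returns the picture (480x640x3 uint8, red, green, blue); there is no depth.
- camera_model(name): a dict with "K" (3x3 intrinsics, pixels), "R" (3x3) and "t" (3): a world point X has camera coordinates R X + t. Camera axes: x right, y down, z forward; pixel columns grow to the right and rows downward; lengths in m; the calibration is good to about 2 mm. A picture is of the moment at which its call begins. camera_model takes no time and is no camera call.
A pose or a line that the arm cannot do raises MotionError and nothing moves.
- finish_job(): hands the job in, once; it reports no verdict.
Trained networks look in the newest picture that a camera, given by its name, has taken for a name from the list of things; names that differ only in an ending like _2 or _b are one class to them, and where a whole thing is asked for, a point or a joint stands for the part that bears it (a point fixed in the world has none). Each returns a list of dicts, best first, with "confidence" (0 to 1); they miss things now and then, are a little off and sometimes report something else, mostly with a low value. They report only what shows in the picture. A call takes as long as a camera call.
- find_in(thing, camera): "extent" ([left, top, right, bottom] in pixels, round what is visible of it).
- masks_of(thing, camera): "mask" (480x640 bool, what is visible of it) and "extent" ([left, top, right, bottom] in pixels, round what is visible of it).
- pinpoint(thing, camera): "location" ([column, row] in pixels: a listed point, or the origin of a listed thing).
The state is a dict: "time": time; "qpos": joint angles; "joint_vel": joint speeds; "effort": joint torques, N m; "ee_pos": TCP position; "ee_rot": TCP orientation; "wrist_force": force on the tool from outside, world axes, zero at the start; "torque": the same for the moment, N m; "width": opening from 0.0 (shut) to 1.0 (fully open).
Only numpy, scipy, OpenCV 4.12 (cv2) and the standard library are available. Lean on these libraries where they do the work, as an engineer would, in place of code of your own. Each camera call takes 0.05 s, during which the arm holds its last target.

## Working session

There is one attempt and no reset: what is moved stays moved. The work goes in short steps, each a Python script; the robot and the scene stay as the last script left them, time stands still between calls to the robot, and variables do not carry over. Pictures are saved under pics/ and viewed, and the job is handed in when it is done.

```bash
mkdir -p pics; cat > h.py <<'E'
from bench import *
import numpy as np, cv2
def save(cam,name):
    im=capture(cam); cv2.imwrite(f'pics/{name}.png',cv2.cvtColor(im,cv2.COLOR_RGB2BGR)); return im
def ray(cam,px,z):
    m=camera_model(cam);K,R,t=map(np.array,(m['K'],m['R'],m['t']))
    d=R.T@np.linalg.inv(K)@np.array([px[0],px[1],1.]);c=-R.T@t
    return c+d*(z-c[2])/d[2]
def proj(cam,X):
    m=camera_model(cam);K,R,t=map(np.array,(m['K'],m['R'],m['t']))
    p=K@(R@np.array(X)+t);return p[:2]/p[2]
E
python3 - <<'E'
from h import *
for c in('top','scene'):
    save(c,c+'0'); m=camera_model(c); print(c,-np.array(m['R']).T@m['t'])
    for n,z in [('dock',0),('corner',.006),('tray',.006),('square_end',.017),('bar_hinge',.021),('bar_tip',.021),('petri',.006),('beaker',0),('reagent',0),('jar',0),('goggles',0)]:
        r=pinpoint(n,c)
        for q in r[:2]: print(n,np.round(q['confidence'],2),np.round(q['location']),np.round(ray(c,q['location'],z),3))
print(observe())
E
```

```text
top [ 0.4676495  -0.01899335  1.40807792]
dock 0.78 [310. 243.] [0.593 0.003 0.   ]
corner 0.86 [273. 231.] [0.623 0.103 0.006]
corner 0.25 [274. 290.] [0.466 0.094 0.006]
tray 0.58 [277. 231.] [0.623 0.091 0.006]
square_end 0.85 [333. 244.] [ 0.59  -0.058  0.017]
bar_hinge 0.83 [348. 238.] [ 0.608 -0.098  0.021]
bar_tip 0.76 [345. 283.] [ 0.488 -0.092  0.021]
petri 0.76 [274. 289.] [0.468 0.095 0.006]
beaker 0.97 [227. 256.] [0.552 0.223 0.   ]
beaker 0.73 [274. 289.] [0.468 0.096 0.   ]
reagent 0.87 [382. 199.] [ 0.718 -0.191  0.   ]
jar 0.82 [147. 281.] [0.481 0.433 0.   ]
goggles 0.97 [488. 278.] [ 0.511 -0.478  0.   ]
scene [1.58390799 0.40767808 0.79521783]
dock 0.75 [324. 248.] [0.592 0.005 0.   ]
corner 0.67 [352. 262.] [0.63  0.106 0.006]
corner 0.6 [289. 237.] [ 0.596 -0.109  0.006]
tray 0.92 [351. 261.] [0.625 0.101 0.006]
bar_hinge 0.58 [292. 240.] [ 0.623 -0.085  0.021]
bar_hinge 0.38 [306. 236.] [ 0.589 -0.054  0.021]
bar_tip 0.61 [309. 215.] [ 0.481 -0.096  0.021]
petri 0.66 [365. 234.] [0.485 0.095 0.006]
petri 0.57 [354. 264.] [0.633 0.115 0.006]
beaker 0.87 [403. 26
[... 212 characters left out ...]
0.64 [205. 199.] [ 0.509 -0.475  0.   ]
{'time': 1.2, 'qpos': array([9.95374422e-01, 2.58571829e-01, 2.15406152e-02, 1.33369531e+00,
       1.79774436e-05, 1.41822714e+00]), 'joint_vel': array([-0.00221208,  0.0008788 ,  0.00013393, -0.00090629, -0.00042057,
       -0.00040047]), 'effort': array([-5.97924154e-04, -5.55408382e+01,  3.44731021e+01,  1.73675926e-03,
       -2.23330449e-04,  5.64702205e-06]), 'ee_pos': array([0.22569232, 0.50157731, 0.23131005]), 'ee_rot': array([ 8.39751027e-01,  5.42971649e-01,  2.81729000e-05, -2.24791499e-05]), 'wrist_force': array([ 0.20700008,  0.12576772, -0.61660207]), 'torque': array([-0.00911312,  0.00030648, -0.03240923]), 'width': 0.9977448718273252}
```

```bash
python3 - <<'E'
import cv2
for n,(a,b,c,d) in {'top':(200,170,420,335),'scene':(220,160,440,325)}.items():
    im=cv2.imread(f'pics/{n}0.png')[b:d,a:c]; cv2.imwrite(f'pics/{n}0c.png',cv2.resize(im,(800,600),interpolation=cv2.INTER_CUBIC))
E
```

```text
(no output)
```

View pics/top0c.png

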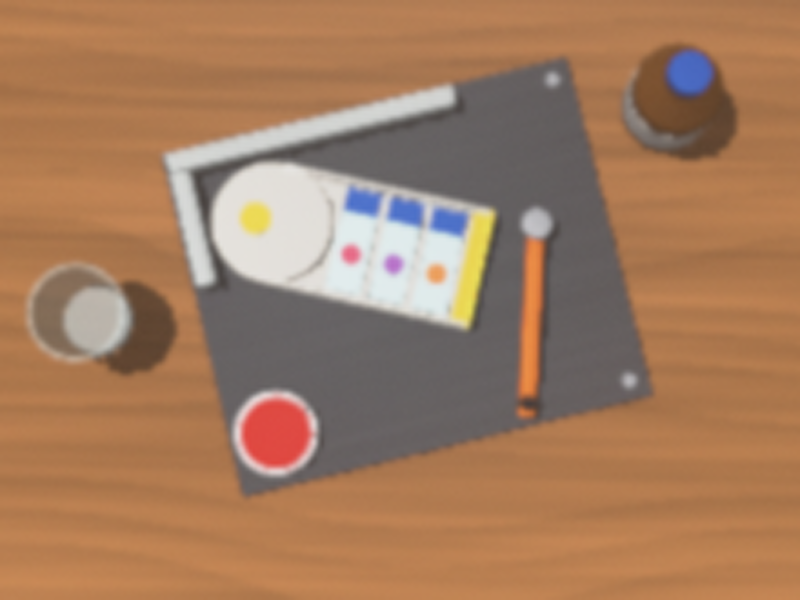

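View pics/scene0c.png

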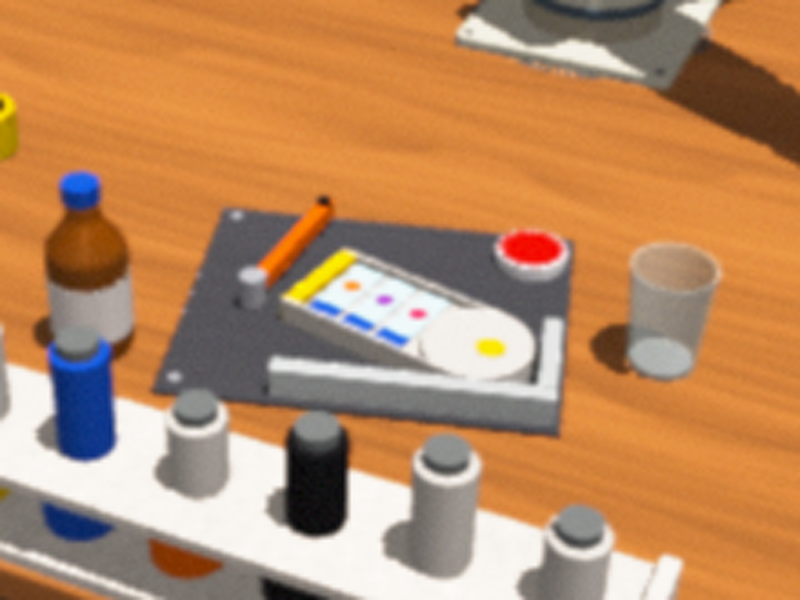

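The cropped views show the tray, bar and petri clearly. The bar is at about 1.3 rad. Next I'll fit the dock pose from the plate corners and view the whole scene.

```bash
cat >> h.py <<'E'
def fitdock():
    import json; return json.load(open('dock.json'))
def d2w(p):
    d=np.array(fitdock()); c,s=np.cos(d[2]),np.sin(d[2]); p=np.array(p,float)
    return np.array([d[0]+c*p[0]-s*p[1], d[1]+s*p[0]+c*p[1], p[2]])
def w2d(p):
    d=np.array(fitdock()); c,s=np.cos(d[2]),np.sin(d[2]); q=np.array(p,float)-[d[0],d[1],0]
    return np.array([c*q[0]+s*q[1], -s*q[0]+c*q[1], q[2]])
E
python3 - <<'E'
from h import *
import json
from scipy.optimize import least_squares
f=lambda p:((np.array(p)+.5)/(800/220)-.5+np.array([200,170]))
pts={(567,58):(.13,-.155,.006),(652,395):(-.13,-.155,.006),(243,495):(-.13,.155,.006)}
W=[(ray('top',f(k),v[2]),v) for k,v in pts.items()]
pts2={(536,220):(.011,-.1,.036)}
W+=[(ray('top',f(k),v[2]),v) for k,v in pts2.items()]
def res(d):
    c,s=np.cos(d[2]),np.sin(d[2])
    return np.concatenate([[d[0]+c*v[0]-s*v[1]-w[0],d[1]+s*v[0]+c*v[1]-w[1]] for w,v in W])
r=least_squares(res,[.593,.003,.2]);print(r.x,np.round(r.fun*1000,1))
json.dump(list(r.x),open('dock.json','w'))
for n,k,z in [('tsq+y',(495,210),.028),('tsq-y',(470,328),.028),('bartip',(528,410),.03),('petri',(276,432),.019),('fenceend_inner',(456,106),.034),('stop inner end',(214,283),.034),('round ctr',(272,222),.028),('beaker rim',(79,311),.09)]:
    w=ray('top',f(k),z);print(n,np.round(w,3),np.round(w2d(w),3))
E
```

```text
[ 0.58883488 -0.00136066  0.26415311] [ 2.4 -0.2 -0.  -1.  -0.8  1.5 -1.5 -0.4]
tsq+y [ 0.635 -0.065  0.028] [ 0.027 -0.073  0.028]
tsq-y [ 0.548 -0.049  0.028] [-0.052 -0.035  0.028]
bartip [ 0.49  -0.092  0.03 ] [-0.119 -0.062  0.03 ]
petri [0.47  0.089 0.019] [-0.091  0.119  0.019]
fenceend_inner [ 0.709 -0.035  0.034] [ 0.107 -0.064  0.034]
stop inner end [0.576 0.136 0.034] [0.023 0.136 0.034]
round ctr [0.622 0.096 0.028] [0.057 0.086 0.028]
beaker rim [0.549 0.222 0.09 ] [0.02  0.226 0.09 ]
```

View pics/top0.png

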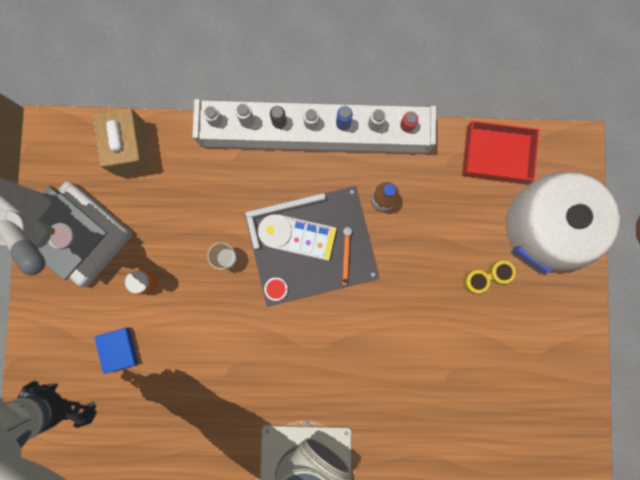

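View pics/scene0.png

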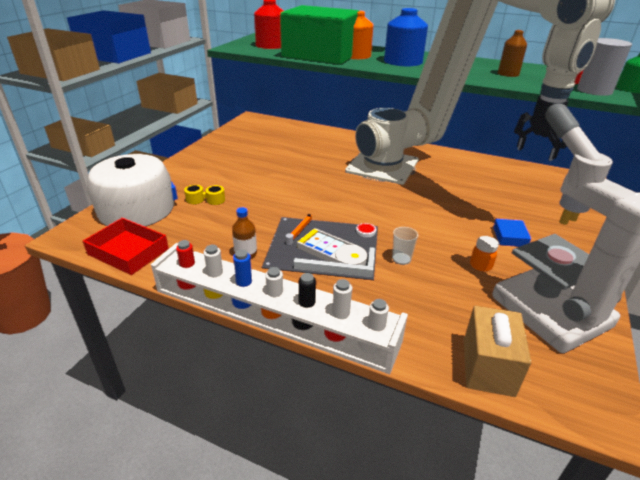

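Geometry checks: the dock corner residuals are ≤2.5 mm, and tray and bar lengths come out near nominal. The tray is about 0.45 rad off and the bar at about 1.29. Pushing the tray home first, along an arc about the corner.

```bash
cat >> h.py <<'E'
from scipy.spatial.transform import Rotation as Ro
def down(dirdock):
    "tool down, tool x along a dock direction; half turn picked nearest present"
    y=fitdock()[2]+np.arctan2(dirdock[1],dirdock[0])
    best=None
    cur=Ro.from_quat(observe()['ee_rot'])
    for k in(0,np.pi):
        a=y+k; M=np.array([[np.cos(a),np.sin(a),0],[np.sin(a),-np.cos(a),0],[0,0,-1]]).T
        r=Ro.from_matrix(M); g=(cur.inv()*r).magnitude()
        if best is None or g<best[0]: best=(g,r.as_quat())
    return best[1]
CORNER=np.array([.066,.091]);HINGE=np.array([.011,-.1])
def traypose(th,a,off):
    u=np.array([-np.sin(th),-np.cos(th)]);n=np.array([-np.cos(th),np.sin(th)])
    return CORNER+a*u+off*n,u
def barpose(be,rho,off):
    b=np.array([-np.sin(be),np.cos(be)]);n=np.array([-np.cos(be),-np.sin(be)])
    return HINGE+rho*b+off*n,b
def W(p,z): return d2w([p[0],p[1],z])
E
python3 - <<'E'
from h import *
command_gripper(0.0)
p,u=traypose(.5,.12,.044+.035)
q=down(u)
print('ik',solve_ik(W(p,.15),q),W(p,.15))
goto(W(p,.18),q)
s=move_straight(W(p,.016),vel=.12,force_limit=8)
o=observe();print(s,o['time'],o['ee_pos'],o['wrist_force']); save('top','t1');save('scene','s1')
E
python3 - <<'E'
import cv2
a=[cv2.resize(cv2.imread(f'pics/{n}.png')[160:325,200:420],(400,300),interpolation=2) for n in('t1','s1')]
cv2.imwrite('pics/c1.png',cv2.hconcat(a))
E
```

```text
ik [-0.14974771  0.25221891 -0.19888582  1.1196916   0.          0.08609918] [0.52393323 0.00549661 0.15      ]
False 5.5667 [0.52434327 0.00545123 0.01657405] [ 0.00226865 -0.58380891 -0.4503157 ]
```

View pics/c1.png

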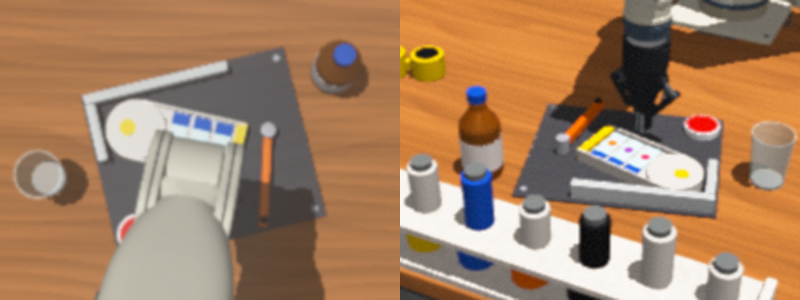

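The shut fingers stand between the tray's side and the bar, clear of both. Sweeping the arc now.

```bash
python3 - <<'E'
from h import *
for th in (.45,.34,.22,.1,.02):
    p,u=traypose(th,.122,.056); q=down(u)
    s=move_straight(W(p,.016),q,vel=.06,force_limit=15)
    o=observe();print(th,s,round(o['time'],2),np.round(w2d(o['ee_pos'])-[*p,.016],4),np.round(o['wrist_force'],1))
    if s: break
if not s:
    p,u=traypose(-.04,.122,.056); s=move_straight(W(p,.016),down([0,-1]),vel=.03,force_limit=10)
    o=observe();print('end',s,round(o['time'],2),w2d(o['ee_pos']),o['wrist_force'])
save('top','t2');save('scene','s2')
a=[cv2.resize(cv2.imread(f'pics/{n}.png')[160:325,200:420],(400,300),interpolation=2) for n in('t2','s2')]
cv2.imwrite('pics/c2.png',cv2.hconcat(a))
E
```

```text
0.45 False 6.31 [ 0.     -0.0001 -0.0002] [ 0.1  0.3 -0.5]
0.34 False 6.71 [-0.0002  0.0002 -0.0001] [ 0.7  0.2 -0. ]
0.22 False 7.12 [-0.0003  0.0003 -0.0001] [ 0.4 -0.3  0.6]
0.1 False 7.54 [-0.0003  0.0003 -0.0001] [-0.2 -0.3 -0.5]
0.02 False 7.87 [-0.0003  0.0002 -0.0001] [ 0.5 -0.9 -0.3]
end True 8.11 [ 0.00963182 -0.03076956  0.01528574] [-0.26280895  0.32539768 -0.50256363]
```

View pics/c2.png

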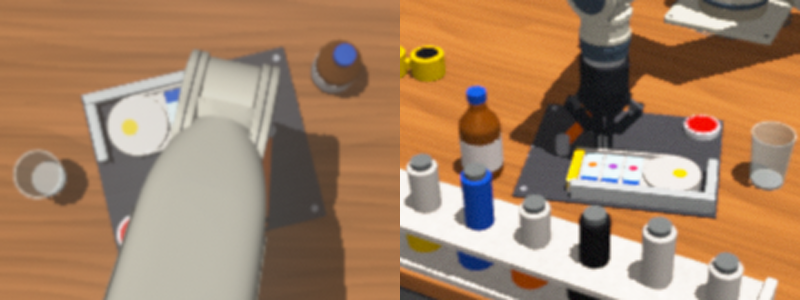

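The push stopped on contact and the scene view shows the tray along the fence. Backing off, then checking from above.

```bash
python3 - <<'E'
from h import *
q=down([0,-1])
o=w2d(observe()['ee_pos'])
print(move_straight(W(o[:2]+[.004,0],.016),q,vel=.02,force_limit=15), observe()['wrist_force'], w2d(observe()['ee_pos']))
hold(.3)
o=w2d(observe()['ee_pos'])
move_straight(W(o[:2]-[.03,0],.016),q,vel=.08)
move_straight(W(o[:2]-[.03,0],.13),q,vel=.2)
p,b=barpose(1.29,.11,.045)
goto(W(p,.13),down(b))
save('top','t3');save('scene','s3')
print(observe()['time'])
for c in('top','scene'):
  for n,z in [('tray',.006),('square_end',.017),('bar_hinge',.021),('bar_tip',.021)]:
    for r in pinpoint(n,c)[:1]: print(c,n,round(r['confidence'],2),np.round(w2d(ray(c,r['location'],z)),3))
a=[cv2.resize(cv2.imread(f'pics/{n}.png')[160:325,200:420],(400,300),interpolation=2) for n in('t3','s3')]
cv2.imwrite('pics/c3.png',cv2.hconcat(a))
E
```

```text
True [0.07687983 0.05817457 0.83288045] [ 0.00982154 -0.02993681  0.01475781]
11.4417
top tray 0.83 [0.071 0.085 0.006]
top square_end 0.85 [ 0.067 -0.072  0.017]
top bar_hinge 0.64 [ 0.002 -0.098  0.021]
top bar_tip 0.69 [-0.129 -0.061  0.021]
scene tray 0.66 [0.06  0.086 0.006]
scene square_end 0.8 [ 0.05  -0.075  0.017]
scene bar_hinge 0.66 [ 0.012 -0.09   0.021]
scene bar_tip 0.81 [-0.124 -0.066  0.021]
```

View pics/c3.png

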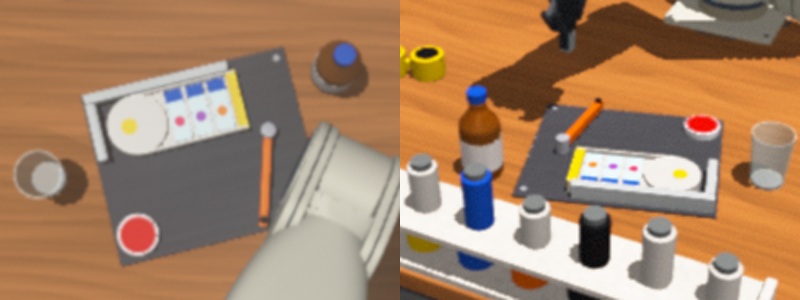

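```bash
python3 - <<'E'
import cv2
im=cv2.imread('pics/t3.png')[185:265,240:345];cv2.imwrite('pics/c3z.png',cv2.resize(im,(788,600),interpolation=2))
E
```

```text
(no output)
```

View pics/c3z.png

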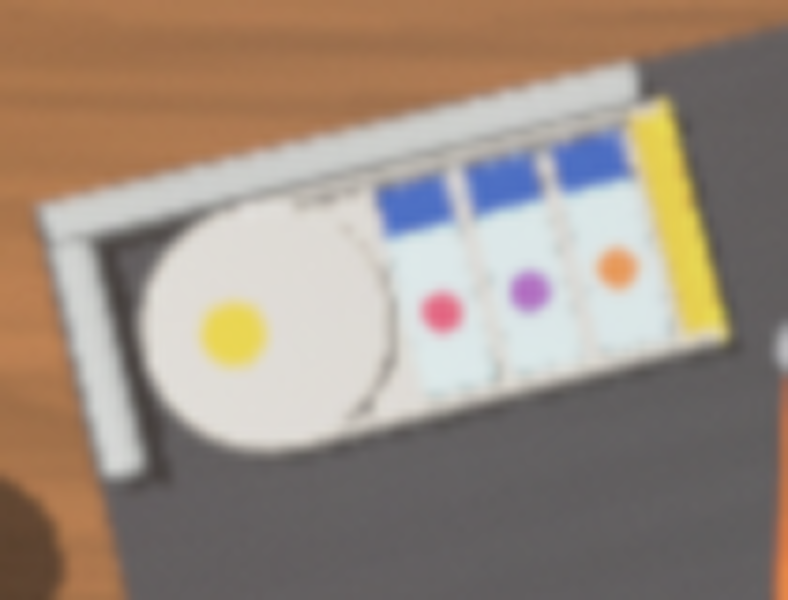

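Measured in the zoom, the fence edge is at 0.241 rad and the tray's near edge at 0.243. They are parallel and flush, with about 5 mm to the stop, which is within tolerance. Now the bar.

```bash
python3 - <<'E'
from h import *
p,b=barpose(1.29,.11,.045)
s=move_straight(W(p,.018),vel=.12,force_limit=8);print('down',s,observe()['ee_pos'])
for be in (1.29,1.1,.9,.7,.5,.3,.12):
    p,b=barpose(be,.11,.019); 
    s=move_straight(W(p,.018),down(b),vel=.08,force_limit=12)
    o=observe();print(be,s,round(o['time'],2),np.round(w2d(o['ee_pos'])-[*p,.018],4),np.round(o['wrist_force'],1))
    if s: break
if not s:
    p,b=barpose(-.1,.11,.019); s=move_straight(W(p,.018),down([0,1]),vel=.03,force_limit=10)
    o=observe();print('end',s,round(o['time'],2),w2d(o['ee_pos']),o['wrist_force'])
save('top','t4');save('scene','s4')
a=[cv2.resize(cv2.imread(f'pics/{n}.png')[160:325,200:420],(400,300),interpolation=2) for n in('t4','s4')]
cv2.imwrite('pics/c4.png',cv2.hconcat(a))
E
```

```text
down False [ 0.51524704 -0.13836036  0.01858506]
1.29 False 13.4 [0.0003 0.0006 0.0002] [-0.6 -0.  -0.7]
1.1 False 13.82 [ 0.0001 -0.0002  0.0001] [ 0.3 -0.5 -0.4]
0.9 False 14.24 [-0.     -0.0004 -0.    ] [-0.3 -0.1  0.3]
0.7 False 14.67 [-0.0001 -0.0004 -0.    ] [ 0.1  0.  -0.2]
0.5 False 15.09 [-0.0003 -0.0004 -0.0001] [ 0.1 -0.7  0.4]
0.3 False 15.52 [-0.0004 -0.0003 -0.0001] [-0.9 -0.2 -0.7]
0.12 False 15.92 [-0.0005 -0.0002 -0.0001] [ 0.1 -0.2  0.6]
end True 16.48 [-0.00698001  0.00975123  0.01736598] [-1.66653177 -0.81405396  0.89717414]
```

View pics/c4.png

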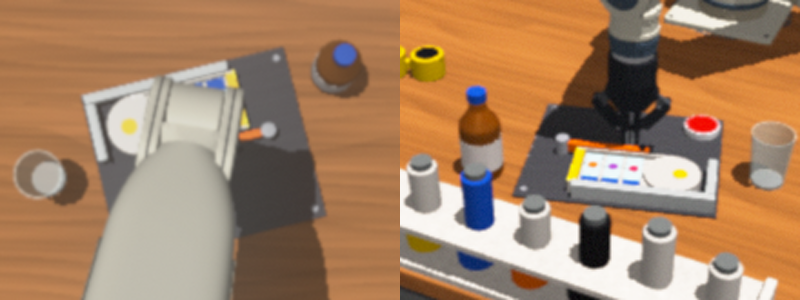

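The TCP ended at dock x = −7 mm. With the 11 mm finger half-width that puts the bar face at about +4 to 5 mm, so the bar is shut. One more gentle press, then retract and verify.

```bash
python3 - <<'E'
from h import *
q=down([0,1]); o=w2d(observe()['ee_pos'])
print(move_straight(W(o[:2]+[.006,0],.017),q,vel=.02,force_limit=12), w2d(observe()['ee_pos'])); hold(.3)
o=w2d(observe()['ee_pos'])
move_straight(W(o[:2]-[.03,0],.018),q,vel=.08)
move_straight(W(o[:2]-[.03,0],.15),q,vel=.2)
move_joints([0.995,0.259,0.021,1.334,0,1.418])
save('top','t5');save('scene','s5')
print(observe()['time'])
for c in('top','scene'):
  for n,z in [('tray',.006),('square_end',.017),('bar_hinge',.021),('bar_tip',.021),('petri',.006),('beaker',0),('reagent',0)]:
    for r in pinpoint(n,c)[:1]: print(c,n,round(r['confidence'],2),np.round(w2d(ray(c,r['location'],z)),3))
im=cv2.imread('pics/t5.png')[180:300,240:400];cv2.imwrite('pics/c5z.png',cv2.resize(im,(800,600),interpolation=2))
E
```

```text
True [-0.00699487  0.01007468  0.01660392]
20.7
top tray 0.84 [0.07  0.084 0.006]
top square_end 0.65 [ 0.064 -0.072  0.017]
top bar_hinge 0.56 [ 0.002 -0.096  0.021]
top bar_tip 0.76 [0.012 0.041 0.021]
top petri 0.59 [-0.087  0.117  0.006]
top beaker 0.98 [0.016 0.226 0.   ]
top reagent 0.87 [ 0.067 -0.218  0.   ]
scene tray 0.86 [0.067 0.082 0.006]
scene bar_hinge 0.53 [ 0.008 -0.097  0.021]
scene bar_tip 0.51 [0.005 0.029 0.021]
scene petri 0.48 [-0.094  0.122  0.006]
scene beaker 0.74 [0.024 0.237 0.   ]
scene reagent 0.68 [ 0.083 -0.21   0.   ]
```

View pics/c5z.png

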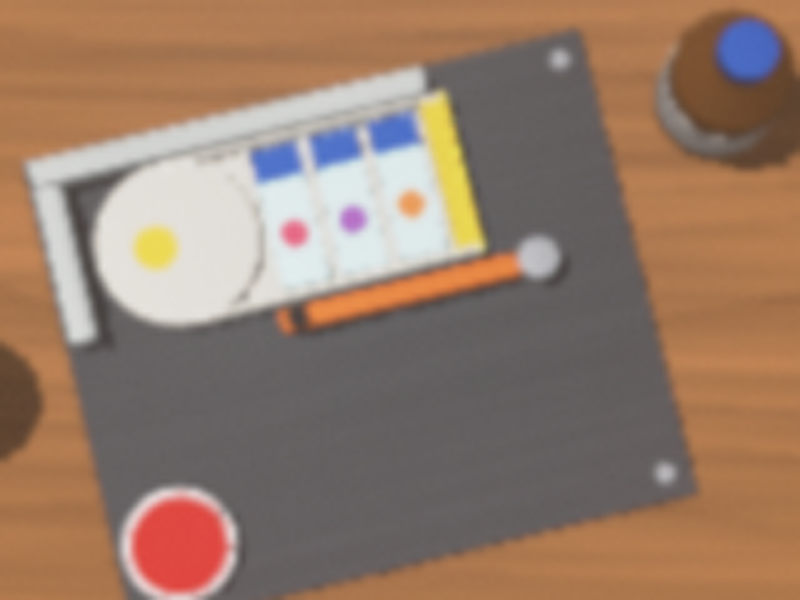

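The bar lies alongside the tray, from (540,257) to (287,322) at 0.25 rad, against 0.24 for the fence. The tray is still flush, and the petri, beaker and bottle have not moved. Handing in.

```bash
python3 -c "
from bench import *
finish_job(); print(observe()['time'])"
```

```text
the job is handed in; nothing more can be done
the job is handed in; nothing more can be done
```

I handed the job in at about 21 s of the 61 s allowed. The interface gives no verdict, so what follows rests on my own measurements.

**What I did:** I pushed the tray near its yellow end along an arc about the corner until it stopped on the fence. I backed off and confirmed by picture that it was flush with the bar still open at about 1.29 rad. Then I swung the bar round to its stop from behind, pressed once more, and drew the arm back clear of everything.

**Last checks:**
- **Tray:** it was parallel to the fence within about 0.01 rad before I moved the bar, and still lay flush in the last picture. The round end measured at dock (67–70, 82–84) mm; the limits are x above 58 and y above 71. It stopped about 5–8 mm short of the end stop, inside the 20 mm allowed.
- **Bar:** it lies about 0.01 rad from the fence direction. The contact position agrees with it being shut.
- **Petri, beaker and reagent:** these are where they were, within measuring noise of about 1 cm.
- **Jar and goggles:** I did not measure these again at the end; the arm stayed away from both while working.

**Where readings disagreed:**
- The two cameras differed by up to about 17 mm on single points, such as the square end and the beaker. I relied on the top picture's edges and the contact positions.
- My dock fit gave a yaw of 0.264 rad, against edges at about 0.24 in the picture. I put this down to a small camera roll or fit error, and the fit's residuals were at most 2.5 mm.

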